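# Close the sprung glue press over a foam letter

### The arm

A 7-joint arm with a two-finger parallel gripper is mounted at the origin on a cart in front of the work surface, level with it; the furniture and walls round the work are solid. World frame = base frame: x ahead of the robot, y to its left, z up, the work surface at z = 0. Lengths are in mm, angles in degrees, forces in N, time in s.
With the tool pointing down it reaches from about 425 to 800 mm from the base axis. Payload 8.3 kg.
Tool frame: the origin (TCP) lies midway between the tips of the shut fingers; the grasp point (between the pads) lies 19 mm behind it; z points along the fingers, y is the line along which they close (so a half turn about z gives the same grasp; the last joint's range is limited). The gripper opens to 85 mm and grips with 20 to 120 N. Pads are 22 mm wide; open, the fingers measure 114 mm over their backs; the gripper's body (76 mm by 85 mm) begins 54 mm behind the grasp point. The pads swing forward as they close: fully open they stand 13 mm farther back than shut.
Start: joints at [66.698, 21.967, 0.94, 78.501, -0.361, 79.538, -2.664], TCP at [210.703, -588.394, 231.279] pointing down, gripper open.
Joint ranges: [-169.22, 169.22], [-14.56, 117.87], [-87.37, 89.26], [10.42, 133.3], [-82.24, 262.24], [0.94, 117.77], [-172.7, 172.7]. Speed limits (degrees/s): [136.94, 136.94, 172.46, 172.46, 180, 180, 180].

### API

Orientations are given as [roll, pitch, yaw] about the fixed x, y, z axes, in that order (R = Rz(yaw) Ry(pitch) Rx(roll)).
In Python, from bench import ctrl, vision, job gives the robot as it stands. The module is installed in compiled form; this text tells all that it offers.
- The arm moves only by the tool step_arm, never from a script. Its argument "plan" is a list of rows, each a list of 7 numbers: the turn, a rotation vector about the tool's x, y, z each as a share of 0.08 rad, from -1 to 1, then the shift along the tool's x, y, z each as a share of 0.05 m, from -1 to 1, then the opening in per cent of the stroke, from 0 (shut) to 100 (fully open). A call has 1 to 5 rows; each row shifts and turns the commanded pose from where the row before left it, along the tool's axes as they then stand; what a row does not reach is not made up. A row lasts 1/8 s, in which the tool goes at most 62.5 mm and 10.7 degrees, less where a joint would pass 70% of its speed; a pose out of reach is approached as far as the arm can. A call with a number of a shift or a turn outside -1 to 1 is refused whole. A call with a gripper value outside its range is refused whole. The fingers move at their own pace and stop on an object; "grip_force" is the grip in N (left out, the last holds). Time passes only in rows, so rows that do not move let the fingers close. It gives the time, the measured TCP pose, the force, the opening and the grip force at its end, in the units of the state.
- ctrl.get_state(): the state, without advancing time (a new reading comes with each control period).
- vision.get_image(name): name is "scene" or "top" or "wrist"; returns (picture, depth): 480x640x3 uint8, red, green, blue; 480x640 float32, mm along the optical axis (not along the pixel's ray), 0 where there is no reading.
- vision.calibration(name): a dict with "fov_y" (degrees; the focal length in pixels is half the picture's height over the tangent of half this angle, whatever the lens; pixels are square), "cx", "cy" (the principal point, pixels), "world_to_cam" (4x4, takes a point from world to camera coordinates); the wrist camera has in their place "mount" (4x4, takes a point from camera to tool coordinates, whose origin is the TCP and whose axes are the flange's). Camera axes: x right, y down, z forward; pixel columns grow to the right and rows downward; lengths in mm; the calibration is good to about 2 mm. The wrist camera is an equidistant fisheye: a pixel r from the principal point sees the ray r / f radians off the axis. A picture is of the moment at which its call begins: read the wrist's pose just before it. calibration takes no time and is no camera call.
- job.sign_off(): hands the job in; it is judged then, once.
The state is a dict: "t": time; "joint_positions": joint angles; "joint_velocities": joint speeds; "effort": joint torques, N m; "position": TCP position; "tcp_rot": TCP orientation; "force": force on the tool from outside, world axes, zero at the start; "ft_torque": the same for the moment, N m; "grip_width": opening from 0.0 (shut) to 1.0 (fully open); "finger_force": force on a finger pad.
Only numpy, scipy, OpenCV 4.12 (cv2) and the standard library are available. Lean on these libraries where they do the work, as an engineer would, in place of code of your own. Each camera call takes 0.05 s, during which the arm holds its last target. There are 200 camera calls.

### The job

A foam letter with its backing lies in the glue press. Lower the drilled platen over the two guide rods (tall rod through the round bore, short rod through the slot), keep it square as you slide it down without dropping or forcing it, and press gently until both spring catches have snapped over its ends, then let go. Leave the two glue bottles and the sanding block where they are.

Things in the scene. Friction and masses are not known exactly. Their poses are not given: they have to be found in the camera images.
- press: Dark steel base plate of the glue press, 100 x 236 x 14 mm (x, y, z), fixed to the table. Origin: centre of its underside; z up, y along the line of its two rods, which are 12 mm thick. Between them a sprung bed carries a white backing plate and the letter. A hook catch stands at each end. Forcing it with over 30 N spoils the rods.
- tall_rod_foot (a point): Foot of the tall rod (press frame 0, 70, 14 mm). The rod's tip is 150 mm above the press's origin, end bevel 1.5 mm. A slip fit in its socket, it leans, in any direction, so that its tip stands 3 to 5.5 mm off the line above its foot; this is not measured. About 4 N sideways at the tip moves it and it stays where it is pushed: straighten it once the bore is on.
- short_rod_foot (a point): Foot of the short rod (press frame 0, -70, 14 mm): rigid and upright, tip 110 mm above the press's origin, end bevel 2 mm.
- platen: Loose bare metal bar, 56 x 200 x 12 mm (x, y, z), about 0.42 kg. Origin: centre of the bar's underside (12 mm above the table while it stands on its bushes). Two brass bushes, 36 mm long, reach from 12 mm below the underside to 24 mm above it, with plain square mouths. Goes on with its y axis along the press's y axis.
- platen_grip (a point): Middle of the black grip block on top of the platen, 38 mm above the platen's origin. The block is 24 mm wide (platen x), 64 mm long (y), and spans 20 to 52 mm above the platen's origin; pinch it firmly across its 24 mm width, or the bar twists when a rod bears on its far end.
- platen_bore (a point): Centre of the lower mouth of the round bush (platen frame 0, 70, -12 mm): bore 14 mm, for the tall rod.
- platen_slot (a point): Centre of the lower mouth of the square bush (platen frame 0, -70, -12 mm): slot 14 mm wide in x, 22 mm long in y, for the short rod.
- foam_letter: White foam letter with two round bowls, 49 x 38 x 13 mm, on the 4 mm backing plate on the press's bed; it dents above 25 N. Origin: centre of its underside; its top is 48 mm above the press's origin. The bed under it gives 9 mm, its springs pushing with 7 N at the start and 16 N at the end.
- catch_left (a joint): Hook catch at the press's +y end, 80 mm high, sprung: 0 rad closed, to 0.5 pushed outwards. The platen's end meets its sloped head with the platen's underside about 71 mm above the press's origin; the hook snaps over once the underside is below 44 mm (press 2 to 3 mm further to be sure). Pressing both home takes about 5 to 15 N from the hand.
- catch_right (a joint): The same for the catch at the press's -y end.
- glue_bottle: Glue bottle with a red cone tip, 45 mm thick, 138 mm high, standing. Origin: centre of its foot.
- small_bottle: Small white bottle with a blue cone cap, 27 mm thick, 69 mm high, standing. Origin: centre of its foot.
- sanding_block: Cork sanding block, 60 x 100 x 28 mm. Origin: centre of its underside.
Mind the look-alikes: they are no part of the job. Leave any black look-alike of the foam_letter alone.

How it is judged (in metres and radians):
On the way, in this order (a step that is already met when the one before it is completed fails the run):
1. the tall rod has entered the platen's round bore (x of platen_bore in the frame of press between -0.009 and 0.009 m and y of platen_bore in the frame of press between 0.06 and 0.08 m and z of platen_bore in the frame of press below 0.145 m and angle between the z axis of platen and the z axis of press, either way round below 0.06 rad), for 0.1 s.
2. the platen is down both rods and lies square on the letter (z of platen in the frame of press below 0.0495 m and angle between the z axis of platen and the z axis of press, either way round below 0.06 rad and angle between the y axis of platen and the y axis of press, either way round below 0.06 rad and horizontal distance between platen and press below 0.006 m), for 0.05 s.
At the end, for the whole second after the job is handed in: Platen on both rods, within 6 mm of the press's centre, square (0.04 rad), underside under 45.8 mm above the press's underside; both catches closed (under 0.06 rad); bed presses the letter to it with over 4 N; letter within 22 mm of the centre; all at rest (z of platen in the frame of press between 0.038 and 0.0458 m and horizontal distance between platen and press below 0.006 m and angle between the z axis of platen and the z axis of press, either way round below 0.04 rad and angle between the y axis of platen and the y axis of press, either way round below 0.06 rad and value of joint each of catch_left, catch_right below 0.06 rad and contact force between platen and foam_letter above 4 N and horizontal distance between foam_letter and press below 0.022 m and linear speed of platen below 0.02 m/s); the robot touches nothing.
It fails at once if the platen is forced against the rods, catches or base of the press with more than 30 N (contact force between platen and press above 30 N).
It fails at once if the foam letter is pressed with more than 25 N (contact force between platen and foam_letter above 25 N).
It fails at once if the platen is dropped down the rods (faster than 0.35 m/s) (linear speed of platen above 0.35 m/s and horizontal distance between platen and press below 0.03 m and z of platen in the frame of press below 0.155 m).
It fails at once if a glue bottle or the sanding block is moved more than 30 mm (distance of any of glue_bottle, small_bottle, sanding_block from where it was at the start of the episode above 0.03 m).
It also fails if it takes over 58 s, if anything falls off the work surface, if the arm or the gripper's body presses on something with over 40 N, if the wrist force passes 120 N, or if a joint passes its speed limit or range.

## Working session

There is one attempt and no reset: what is moved stays moved. The work goes in short steps, Python scripts to look and compute and a tool call to move; the robot and the scene stay as the last step left them, time stands still between calls to the robot, and variables do not carry over. Pictures are saved under pics/ and viewed, at most 10 in all, crops included, and the job is handed in when it is done.

Besides the shell and the picture viewer there is one more tool, called after "Call:" as name(argument=value, ...) on one line, values as JSON. step_arm: Moves the arm, as the interface text tells. Shift numbers are shares of 0.05 m and turn numbers shares of 0.08 rad, none past 1 either way. Its arguments: {"type":"object","properties":{"plan":{"type":"array"},"grip_force":{"type":"number"}},"required":["plan"]}

```bash
mkdir -p pics; cat > h.py <<'E'
import numpy as np,cv2
from scipy.spatial.transform import Rotation as R
from bench import ctrl,vision,job
def cal(n):
    c=vision.calibration(n); f=240/np.tan(np.radians(c['fov_y'])/2); return c,f
def cloud(n,d):
    c,f=cal(n); v,u=np.mgrid[:480,:640]
    if n=='wrist':
        x=(u-c['cx'])/f;y=(v-c['cy'])/f;r=np.hypot(x,y)+1e-9
        k=np.tan(np.minimum(r,1.4))/r; P=np.stack([x*k*d,y*k*d,d],-1)
        M=np.array(c['mount']); s=ctrl.get_state()
        P=P@M[:3,:3].T+M[:3,3]
        Q=R.from_euler('xyz',s['tcp_rot'],degrees=True).as_matrix()
        return P@Q.T+np.array(s['position'])
    T=np.linalg.inv(np.array(c['world_to_cam']))
    P=np.stack([(u-c['cx'])/f*d,(v-c['cy'])/f*d,d],-1)
    return P@T[:3,:3].T+T[:3,3]
def shot(n,name):
    im,d=vision.get_image(n); cv2.imwrite(f'pics/{name}.png',im[:,:,::-1]); W=cloud(n,d); W[d==0]=np.nan; np.save(f'pics/{name}.npy',W); return im,d,W
E
python3 - <<'E'
from h import *
print(ctrl.get_state())
for n in('top','scene'): shot(n,n+'0'); c,f=cal(n); print(n,f,np.round(c['world_to_cam'],3).tolist())
E
```

```text
{'t': 0.0, 'joint_positions': array([66.6972139 , 22.0154785 ,  0.93757144, 78.56193311, -0.35965099,
       79.53674988, -2.66337404]), 'joint_velocities': array([ 0.02140379,  0.02644416, -0.03821163,  0.00452443,  0.01503225,
        0.02610069, -0.04841143]), 'effort': array([-9.05464531e-04, -6.27605152e+01,  8.43478013e-01, -3.71821582e+01,
        1.64684595e-02,  1.42852339e-02,  1.73248679e-05]), 'position': array([ 210.53661466, -587.9418151 ,  230.27138031]), 'tcp_rot': array([-1.79888728e+02,  3.07272494e-03,  1.97041979e+01]), 'force': array([ 0.68407873, -0.09634372, -0.30298417]), 'ft_torque': array([-0.02236424,  0.05071375, -0.03906883]), 'finger_force': 0.0, 'grip_width': 0.9978190913243373}
top 477.1090634982324 [[0.002, -1.0, 0.028, -92.609], [-0.99, -0.006, -0.142, 470.785], [0.142, -0.027, -0.989, 923.05], [0.0, 0.0, 0.0, 1.0]]
scene 562.3846576735391 [[-0.855, -0.518, -0.007, 359.984], [-0.322, 0.544, -0.775, 252.353], [0.405, -0.661, -0.632, 820.524], [0.0, 0.0, 0.0, 1.0]]
```

View pics/top0.png

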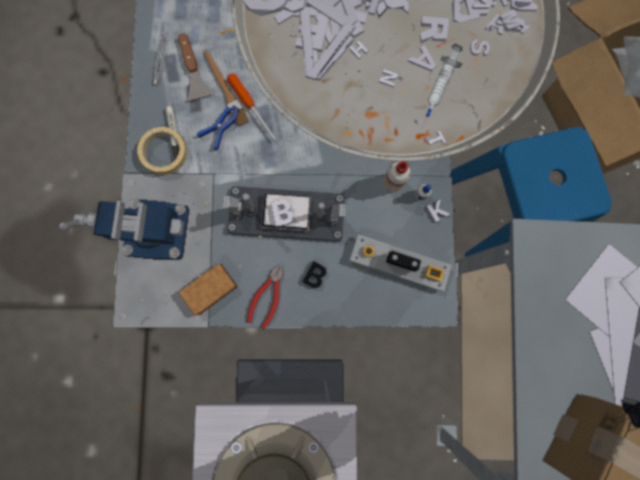

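View pics/scene0.png

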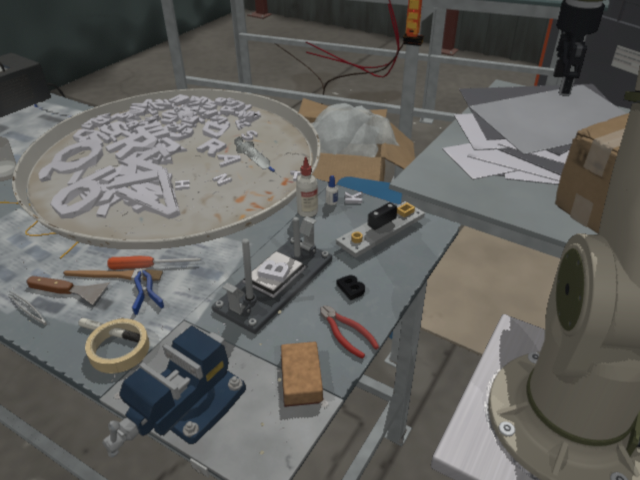

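The top view shows the platen at about (403,261), with its round bush at (368,250) and its square bush at (436,272). The press is at about (285,212). The scene view shows the tall rod at the press's left (+y) end. Next I'll fit both poses from the depth.

```bash
cat > m1.py <<'E'
from h import *
W=np.load('pics/top0.npy')
def box(u0,u1,v0,v1,z0,z1):
    P=W[v0:v1,u0:u1].reshape(-1,3); P=P[~np.isnan(P[:,0])]; return P[(P[:,2]>z0)&(P[:,2]<z1)]
def rect(P,n):
    r=cv2.minAreaRect(P[:,:2].astype(np.float32)); print(n,len(P),np.round(r[0],1),np.round(r[1],1),round(r[2],2),'z',np.round(np.percentile(P[:,2],[5,50,95]),1))
rect(box(340,462,230,295,15,80),'platen'); rect(box(380,425,245,275,50,90),'grip')
rect(box(355,382,240,262,38,60),'roundbush');rect(box(422,452,258,290,38,60),'sq')
rect(box(218,352,182,245,8,25),'press'); 
rect(box(150,352,182,245,90,300),'rods/tall')
rect(box(290,352,182,245,85,300),'short')
P=box(225,345,185,242,85,300)
for p in P[::max(1,len(P)//25)]: print(np.round(p,0))
rect(box(200,220,100,160,-20,20),'table')
rect(box(340,350,260,320,-20,20),'table')
E
python3 m1.py
```

```text
platen 2673 [ 437.6 -231.4] [236.1  56.9] 72.09 z [20.6 24.4 63.8]
grip 423 [ 432.2 -248.3] [64.4 24.8] 71.04 z [56.6 62.8 66.2]
roundbush 3 [ 453.6 -184.3] [ 1.8 18.3] 82.89 z [38.3 38.4 38.6]
sq 3 [ 411.5 -316.3] [33.4  7.1] 44.58 z [38.1 38.5 38.7]
press 3131 [534.7 -14.5] [236.2 100.8] 86.39 z [10.8 14.  19.6]
rods/tall 756 [506.9  72.6] [ 67.  327.9] 3.83 z [ 91.7  97.2 143. ]
short 47 [529.5 -84.4] [11.  10.6] 54.95 z [ 88.7 108.  111.3]
[542.  52. 148.]
[540.  49. 149.]
[538.  50. 150.]
[536.  52. 152.]
[535.  56. 148.]
[535.  47. 148.]
[532.  50. 150.]
[532.  54. 144.]
[533.  46. 137.]
[531.  50. 141.]
[541.  99.  85.]
[533.  48. 124.]
[531.  52. 125.]
[536. -84. 107.]
[533.  48. 107.]
[533. -84. 112.]
[531.  52. 106.]
[532. -81. 108.]
[532. -90. 108.]
[534.  49.  86.]
[529. -86. 111.]
[530. -79. 100.]
[528. -88. 110.]
[526. -84. 109.]
[526. -81. 102.]
[526. -81.  93.]
[525. -83.  87.]
table 1195 [718.1 151. ] [135.2  44.8] 2.38 z [-2.6  0.7 16.4]
table 600 [ 377.9 -135.7] [ 19.2 121.2] 89.84 z [-2.9 -0.4  2.6]
```

```bash
cat >> h.py <<'E'
def plan(tgt,yaw,n,rp=(180,0)):
    """rows for straight move to tgt (mm), tool rpy (rp, yaw)"""
    s=ctrl.get_state(); p=np.array(s['position']); q=R.from_euler('xyz',s['tcp_rot'],degrees=True)
    g=R.from_euler('xyz',[rp[0],rp[1],yaw],degrees=True); w=(q.inv()*g).as_rotvec()
    d=(np.array(tgt)-p)/n
    for i in range(n):
        print(np.round(np.r_[w/n/0.08, q.inv().apply(d)/50],2).tolist()); q=q*R.from_rotvec(w/n)
E
python3 -c "
from h import *
plan([425,-240,190],71.5,12)"
```

```text
[-0.0, -0.0, -0.94, 0.53, -0.43, 0.07]
[-0.0, -0.0, -0.94, 0.56, -0.38, 0.07]
[-0.0, -0.0, -0.94, 0.59, -0.34, 0.07]
[-0.0, -0.0, -0.94, 0.61, -0.3, 0.07]
[-0.0, -0.0, -0.94, 0.63, -0.25, 0.07]
[-0.0, -0.0, -0.94, 0.65, -0.2, 0.07]
[-0.0, -0.0, -0.94, 0.66, -0.15, 0.07]
[-0.0, -0.0, -0.94, 0.67, -0.1, 0.07]
[-0.0, -0.0, -0.94, 0.68, -0.05, 0.07]
[-0.0, -0.0, -0.94, 0.68, 0.0, 0.07]
[-0.0, -0.0, -0.94, 0.68, 0.05, 0.07]
[-0.0, -0.0, -0.94, 0.67, 0.1, 0.07]
```

Call:
step_arm(plan=[[0, 0, -0.94, 0.53, -0.43, 0.07, 100], [0, 0, -0.94, 0.56, -0.38, 0.07, 100], [0, 0, -0.94, 0.59, -0.34, 0.07, 100], [0, 0, -0.94, 0.61, -0.3, 0.07, 100], [0, 0, -0.94, 0.63, -0.25, 0.07, 100]])

```text
t: 0.72
position: [299.8, -442.3, 213.3]
tcp_rot: [-180.0, -0.0, 41.4]
force: [0.3, 0.3, -0.5]
grip_width: 1.0
finger_force: 0.0
```

Call:
step_arm(plan=[[0, 0, -0.94, 0.65, -0.2, 0.07, 100], [0, 0, -0.94, 0.66, -0.15, 0.07, 100], [0, 0, -0.94, 0.67, -0.1, 0.07, 100], [0, 0, -0.94, 0.68, -0.05, 0.07, 100], [0, 0, -0.94, 0.68, 0, 0.07, 100]])

```text
t: 1.35
position: [389.6, -296.9, 196.1]
tcp_rot: [180.0, -0.0, 63.1]
force: [0.2, 0.1, 0.0]
grip_width: 1.002
finger_force: 0.0
```

Call:
step_arm(plan=[[0, 0, -0.94, 0.68, 0.05, 0.07, 100], [0, 0, -0.94, 0.67, 0.1, 0.07, 100], [0, 0, 0, 0, 0, 0, 100], [0, 0, 0, 0, 0, 0, 100]])

```text
t: 1.85
position: [423.9, -240.7, 189.2]
tcp_rot: [-180.0, 0.0, 71.4]
force: [-0.4, -0.3, 0.9]
grip_width: 0.999
finger_force: 0.0
```

```bash
cat > m2.py <<'E'
from h import *
s=ctrl.get_state(); print(s['t'],s['position'],s['tcp_rot'],s['force'])
c,f=cal('wrist');print(f,c['cx'],c['cy'],np.round(c['mount'],3).tolist())
im,d,W=shot('wrist','w1')
def rect(m,n):
    P=W[m]; P=P[~np.isnan(P[:,0])]
    r=cv2.minAreaRect(P[:,:2].astype(np.float32)); print(n,len(P),np.round(r[0],1),np.round(r[1],1),round(r[2],2),'z',np.round(np.percentile(P[:,2],[5,50,95]),1))
near=np.hypot(W[...,0]-432,W[...,1]+248)<130
near2=np.hypot(W[...,0]-432,W[...,1]+248)<45
rect(near2&(W[...,2]>50)&(W[...,2]<75),'grip')
rect(near&(W[...,2]>16)&(W[...,2]<30),'bar')
rect(near&(~near2)&(W[...,2]>32)&(W[...,2]<50),'bushes')
E
python3 m2.py
```

```text
1.85 [ 423.94812961 -240.73479002  189.22128863] [-1.79988677e+02  1.16016471e-02  7.14495108e+01] [-0.39928165 -0.30198191  0.94680541]
371.64829954431775 322.96215766735315 234.55116842154294 [[0.0, -0.966, -0.258, 66.486], [1.0, 0.0, -0.0, -0.32], [0.0, -0.258, 0.966, -143.009], [0.0, 0.0, 0.0, 1.0]]
grip 2641 [ 432.3 -247.8] [63.4 24.2] 72.68 z [61.3 64.1 65.4]
bar 10334 [ 432.  -248.2] [200.5  56.9] 72.0 z [23.2 24.4 25.6]
bushes 1015 [ 432.1 -250.4] [166.6  24.2] 71.35 z [33.7 36.1 37.4]
```

View pics/w1.png

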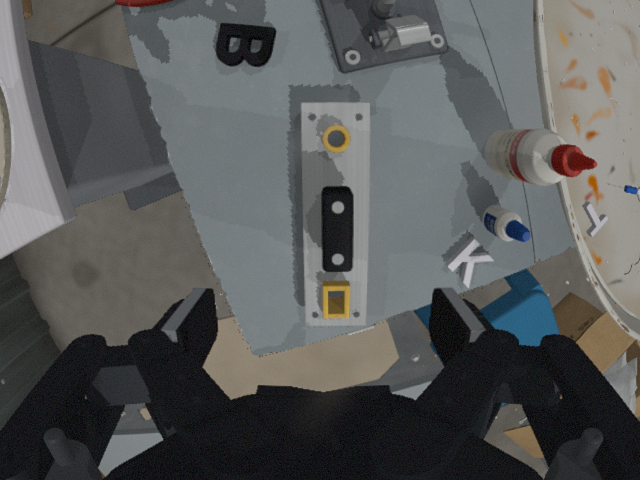

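The wrist view shows the platen lengthwise: round bush (336,138), grip (337,229), square bush (336,300). The depth fit puts the platen centre at (432.1,-248.1), with its y axis at 72.0° and the grip top at 64 mm, as expected. Going down to grip it.

```bash
python3 -c "
from h import *
plan([432.1,-248.1,31],72,4)"
```

```text
[-0.0, 0.0, -0.03, -0.02, 0.05, 0.79]
[-0.0, 0.0, -0.03, -0.02, 0.05, 0.79]
[-0.0, 0.0, -0.03, -0.02, 0.05, 0.79]
[-0.0, 0.0, -0.03, -0.02, 0.05, 0.79]
```

Call:
step_arm(plan=[[0, 0, -0.03, -0.02, 0.05, 0.79, 100], [0, 0, -0.03, -0.02, 0.05, 0.79, 100], [0, 0, -0.03, -0.02, 0.05, 0.79, 100], [0, 0, -0.03, -0.02, 0.05, 0.79, 100], [0, 0, 0, 0, 0, 0, 100]], grip_force=100)

```text
t: 2.52
position: [429.5, -247.6, 28.8]
tcp_rot: [-179.7, -0.1, 71.9]
force: [-0.9, 1.3, 0.3]
grip_width: 0.999
finger_force: 0.0
```

Call:
step_arm(plan=[[0, 0, 0, 0, 0, 0, 0], [0, 0, 0, 0, 0, 0, 0], [0, 0, 0, 0, 0, 0, 0], [0, 0, 0, 0, 0, 0, 0], [0, 0, 0, 0, 0, 0, 0]], grip_force=100)

```text
t: 3.15
position: [432.9, -248.4, 32.6]
tcp_rot: [179.9, 0.0, 71.9]
force: [-0.7, -0.2, 5.2]
grip_width: 0.266
finger_force: 98.6
```

Call:
step_arm(plan=[[0, 0, 0, 0, 0, 0, 0], [0, 0, 0, 0, 0, 0, 0], [0, 0, 0, 0, 0, 0, 0]])

```text
t: 3.52
position: [432.9, -248.3, 32.6]
tcp_rot: [179.9, 0.0, 71.9]
force: [-1.9, -0.2, 6.6]
grip_width: 0.267
finger_force: 98.6
```

Call:
step_arm(plan=[[0, 0, 0, 0, 0, -0.4, 0], [0, 0, 0, 0, 0, -0.9, 0], [0, 0, 0, 0, 0, -0.9, 0], [0, 0, 0, 0, 0, -0.9, 0], [0, 0, 0, 0, 0, -0.8, 0]])

```text
t: 4.15
position: [431.7, -247.6, 227.8]
tcp_rot: [-180.0, 0.0, 72.0]
force: [0.5, -0.9, -4.3]
grip_width: 0.263
finger_force: 98.8
```

```bash
python3 -c "
from h import *
s=ctrl.get_state();print(s['position'],s['force'],s['ft_torque'])
plan([462,-18,235],86.4,7)"
```

```text
[ 431.65488687 -247.56333774  227.81627899] [ 0.47897623 -0.87683463 -4.27543577] [-0.03322995 -0.03338202 -0.0077214 ]
[-0.0, 0.0, -0.45, 0.65, -0.12, -0.02]
[-0.0, 0.0, -0.45, 0.65, -0.1, -0.02]
[-0.0, 0.0, -0.45, 0.66, -0.07, -0.02]
[-0.0, 0.0, -0.45, 0.66, -0.05, -0.02]
[-0.0, 0.0, -0.45, 0.66, -0.03, -0.02]
[-0.0, 0.0, -0.45, 0.66, -0.0, -0.02]
[-0.0, 0.0, -0.45, 0.66, 0.02, -0.02]
```

Call:
step_arm(plan=[[0, 0, -0.45, 0.65, -0.12, -0.02, 0], [0, 0, -0.45, 0.65, -0.1, -0.02, 0], [0, 0, -0.45, 0.66, -0.07, -0.02, 0], [0, 0, -0.45, 0.66, -0.05, -0.02, 0], [0, 0, -0.45, 0.66, -0.03, -0.02, 0]])

```text
t: 4.78
position: [453.6, -81.4, 231.0]
tcp_rot: [-180.0, -0.0, 82.5]
force: [0.7, -0.1, -4.0]
grip_width: 0.262
finger_force: 99.2
```

Call:
step_arm(plan=[[0, 0, -0.45, 0.66, 0, -0.02, 0], [0, 0, -0.45, 0.66, 0.02, -0.02, 0], [0, 0, 0, 0, 0, 0, 0], [0, 0, 0, 0, 0, 0, 0], [0, 0, 0, 0, 0, 0, 0]])

```text
t: 5.4
position: [462.2, -19.3, 233.1]
tcp_rot: [-180.0, 0.0, 86.3]
force: [-0.1, -0.7, -4.6]
grip_width: 0.264
finger_force: 99.0
```

```bash
cat > m3.py <<'E'
from h import *
s=ctrl.get_state(); print(s['t'],s['position'],s['tcp_rot'],s['force'])
im,d,W=shot('wrist','w2')
def rect(m,n):
    P=W[m]; P=P[~np.isnan(P[:,0])]
    if len(P)<5: print(n,len(P)); return
    r=cv2.minAreaRect(P[:,:2].astype(np.float32)); v,u=np.where(m); print(n,len(P),'med',np.round(np.median(P[:,:2],0),1),np.round(r[0],1),np.round(r[1],1),round(r[2],2),'z',np.round(np.percentile(P[:,2],[5,50,95]),1),'px',u.mean().round(),v.mean().round())
X,Y,Z=W[...,0],W[...,1],W[...,2]
t=np.hypot(X-537,Y-52)<20; rect(t&(Z>147)&(Z<156),'talltip')
for a in(120,90,60,30): rect(t&(Z>a-8)&(Z<a+8),'tall%d'%a)
t=np.hypot(X-530,Y+84)<20; rect(t&(Z>107)&(Z<116),'shorttip')
rect((abs(X-535)<70)&(abs(Y+14)<140)&(Z>9)&(Z<17),'press')
rect((abs(X-462)<45)&(abs(Y+14)<140)&(Z>217)&(Z<233),'bar')
E
python3 m3.py
```

```text
5.4 [462.17109271 -19.25188271 233.12978829] [-1.79975702e+02  8.51451585e-03  8.63172323e+01] [-0.05451331 -0.72848805 -4.6373851 ]
talltip 276 med [535.6  51.7] [536.   51.8] [11.4 11.5] 89.36 z [148.1 150.  151.2] px 434.0 126.0
tall120 82 med [531.9  52.5] [533.6  52.7] [11.8  5.5] 89.67 z [112.8 120.3 127.2] px 417.0 126.0
tall90 62 med [532.3  53.9] [533.8  53.7] [ 5.7 12.2] 1.61 z [83.  90.3 97.1] px 408.0 125.0
tall60 42 med [532.8  54.2] [533.9  55.1] [10.7  4. ] 84.74 z [53.4 60.3 67.1] px 401.0 126.0
tall30 214 med [536.8  54. ] [539.9  49.6] [35.5 16.3] 85.68 z [22.5 24.3 32.2] px 398.0 127.0
shorttip 149 med [529.7 -82.4] [530.2 -83.1] [11.2 10.9] 74.39 z [107.9 109.8 111.1] px 412.0 300.0
press 4271 med [568.1  -7. ] [557.2 -15.4] [234.8  56. ] 86.38 z [13.  14.3 15.6] px 423.0 192.0
bar 24360 med [466.3  36.5] [463.8   4.3] [154.1  56.6] 86.51 z [223.9 224.9 226. ] px 323.0 161.0
```

View pics/w2.png

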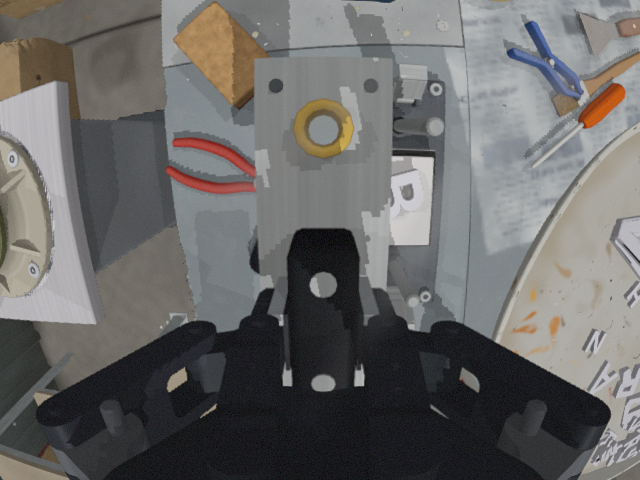

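The wrist view shows the tall rod tip at (434,126), the bore ring at (323,128) and the short rod tip near (412,300). The tip is at (536.0,51.8), about 4.7 mm off its foot, and its 150 mm height is as expected. Next I'll measure the bush ring in the same picture and plan the hover over the tip.

```bash
python3 - <<'E'
from h import *
im=cv2.imread('pics/w2.png'); W=np.load('pics/w2.npy')
h=cv2.cvtColor(im,cv2.COLOR_BGR2HSV); m=((h[...,0]>15)&(h[...,0]<32)&(h[...,1]>120)); m[:, :285]=0; m[:,365:]=0; m[:90]=0;m[170:]=0
m&=(W[...,2]>231)&(W[...,2]<241)
P=W[m]; print(len(P),np.median(P[:,2]),cv2.minEnclosingCircle(P[:,:2].astype(np.float32)),(P.min(0)+P.max(0))/2)
s=ctrl.get_state()['position']; b=np.array([466.8,51.3])
ytip=np.array([536.0,51.8])
plan([s[0]+ytip[0]-b[0],s[1]+ytip[1]-b[1],205],86.4,3)
E
```

```text
1265 236.78307008032405 ((466.63079833984375, 50.61477279663086), 11.117287635803223) [466.55342983  50.7204642  234.96397844]
[-0.0, 0.0, -0.01, 0.03, 0.46, 0.19]
[-0.0, 0.0, -0.01, 0.03, 0.46, 0.19]
[-0.0, 0.0, -0.01, 0.03, 0.46, 0.19]
```

Call:
step_arm(plan=[[0, 0, -0.02, 0.03, 0.46, 0.15, 0], [0, 0, -0.01, 0.03, 0.46, 0.19, 0], [0, 0, 0, 0.03, 0.46, 0.19, 0], [0, 0, 0, 0, 0, 0, 0], [0, 0, 0, 0, 0, 0, 0]])

```text
t: 6.08
position: [531.1, -18.7, 206.7]
tcp_rot: [-180.0, -0.0, 86.5]
force: [0.3, 0.5, -5.4]
grip_width: 0.264
finger_force: 99.4
```

```bash
python3 - <<'E'
from h import *
s=ctrl.get_state(); print(s['t'],s['position'],s['tcp_rot'],s['force'])
im,d,W=shot('wrist','w3')
c=cv2.resize(im[70:190,250:400,::-1],None,fx=5,fy=5,interpolation=cv2.INTER_CUBIC); cv2.imwrite('pics/w3c.png',c[:600])
sub=(slice(90,170),slice(285,365))
Q=W[sub].reshape(-1,3); Q=Q[(Q[:,2]<155)&(Q[:,2]>140)]; print(len(Q), Q.mean(0) if len(Q) else 0, Q.min(0),Q.max(0))
im,d,W=shot('top','top1')
X,Y,Z=W[...,0],W[...,1],W[...,2]
P=W[(abs(X-530)<50)&(abs(Y+15)<110)&(Z>190)&(Z<203)]; print(len(P),cv2.minAreaRect(P[:,:2].astype(np.float32)))
E
```

```text
6.075 [531.07471736 -18.67579317 206.71533727] [-1.79958226e+02 -1.18848187e-02  8.64920404e+01] [ 0.34105333  0.46283174 -5.44533578]
374 [536.46966613  52.00746499 150.32836153] [530.99115195  46.38321795 147.25169356] [542.29380149  57.85680117 152.85634682]
371 ((525.3457641601562, -105.62090301513672), (27.295412063598633, 56.930091857910156), 89.33643341064453)
```

View pics/w3c.png

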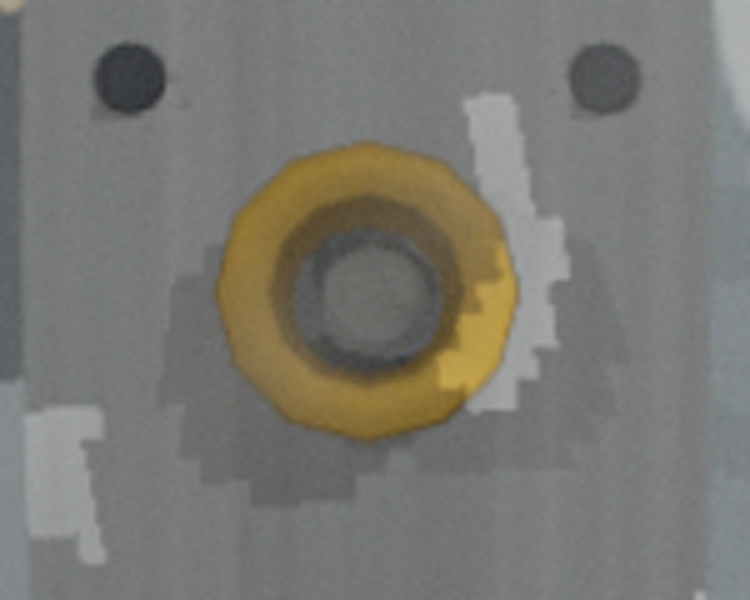

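The rod tip shows through the bore at crop pixel (372,293), with the ring centred at about (368,290). The two are nearly concentric. I'll measure the ring in the same picture to get the residual.

```bash
python3 - <<'E'
from h import *
im=cv2.imread('pics/w3.png'); W=np.load('pics/w3.npy')
h=cv2.cvtColor(im,cv2.COLOR_BGR2HSV); m=((h[...,0]>15)&(h[...,0]<32)&(h[...,1]>120)); m[:, :285]=0; m[:,365:]=0; m[:90]=0;m[170:]=0
m&=(W[...,2]>200)&(W[...,2]<216)
P=W[m]; print(len(P),np.median(P[:,2]),cv2.minEnclosingCircle(P[:,:2].astype(np.float32)),(P.min(0)+P.max(0))/2)
X,Y,Z=W[...,0],W[...,1],W[...,2]
P=W[(abs(X-535)<45)&(Y>0)&(Z>193)&(Z<203)]; P=P[~np.isnan(P[:,0])]; r=cv2.minAreaRect(P[:,:2].astype(np.float32));print(r, np.median(P[:,2]))
P=W[(abs(X-535)<70)&(abs(Y+14)<140)&(Z>9)&(Z<17)];print(cv2.minAreaRect(P[:,:2].astype(np.float32)))
E
```

```text
1353 210.62110057918588 ((535.23193359375, 51.32154083251953), 11.126194953918457) [535.20918414  51.44803084 206.84624323]
((534.6162109375, 40.210479736328125), (83.76432800292969, 56.65834426879883), 86.61561584472656) 198.75716844905514
((531.2224731445312, 54.42138671875), (17.32373046875, 26.00581932067871), 11.490427017211914)
```

Call:
step_arm(plan=[[0, 0, 0, 0.016, 0.025, 0.1, 0], [0, 0, 0, 0, 0, 0.1, 0], [0, 0, 0, 0, 0, 0.1, 0], [0, 0, 0, 0, 0, 0.1, 0], [0, 0, 0, 0, 0, 0, 0]])

```text
t: 6.8
position: [532.4, -17.6, 186.2]
tcp_rot: [-179.9, -0.0, 86.5]
force: [0.3, 0.3, -3.6]
grip_width: 0.265
finger_force: 99.6
```

```bash
python3 - <<'E'
from h import *
s=ctrl.get_state(); print(s['t'],s['position'],s['tcp_rot'],s['force'])
im,d,W=shot('wrist','w4')
v,u=np.mgrid[:480,:640]
c=cv2.resize(im[70:190,250:400,::-1],None,fx=5,fy=5,interpolation=cv2.INTER_CUBIC); cv2.imwrite('pics/w4c.png',c[:600])
Q=W[90:170,285:365].reshape(-1,3); T=Q[(Q[:,2]<155)&(Q[:,2]>140)]; print(len(T), T.min(0),T.max(0),(T.min(0)+T.max(0))/2)
hh=cv2.cvtColor(im,cv2.COLOR_RGB2HSV)[90:170,285:365].reshape(-1,3)
P=Q[(hh[:,0]>15)&(hh[:,0]<32)&(hh[:,1]>120)&(Q[:,2]>182)&(Q[:,2]<197)]; print(np.median(P[:,2]),(P.min(0)+P.max(0))/2)
E
```

```text
6.8 [532.39519252 -17.62808973 186.23545083] [-1.79941008e+02 -6.05509471e-03  8.65338538e+01] [ 0.31273663  0.32408361 -3.59072923]
465 [530.54908121  46.17842307 147.6680259 ] [542.57943682  57.90746651 154.4543896 ] [536.56425902  52.04294479 151.06120775]
190.1583467154094 [536.90001092  52.45119769 187.16100729]
```

Call:
step_arm(plan=[[0, 0, 0, -0.005, -0.004, 0.05, 0], [0, 0, 0, 0, 0, 0.05, 0], [0, 0, 0, 0, 0, 0.05, 0], [0, 0, 0, 0, 0, 0.04, 0], [0, 0, 0, 0, 0, 0, 0]])

```text
t: 7.48
position: [532.4, -17.9, 177.1]
tcp_rot: [-180.0, -0.0, 86.5]
force: [0.1, 0.2, -3.8]
grip_width: 0.262
finger_force: 99.6
```

Call:
step_arm(plan=[[0, 0, 0, 0, 0, 0.05, 0], [0, 0, 0, 0, 0, 0.05, 0], [0, 0, 0, 0, 0, 0.05, 0], [0, 0, 0, 0, 0, 0.03, 0], [0, 0, 0, 0, 0, 0, 0]])

```text
t: 8.1
position: [532.4, -17.8, 168.2]
tcp_rot: [-180.0, -0.0, 86.5]
force: [0.1, -0.3, -3.7]
grip_width: 0.266
finger_force: 99.6
```

Call:
step_arm(plan=[[0, 0, 0, 0.02, 0.01, 0, 0], [0, 0, 0, 0.02, 0.01, 0, 0], [0, 0, 0, 0.02, 0.01, 0, 0], [0, 0, 0, 0.02, 0.01, 0, 0], [0, 0, 0, 0, 0, 0, 0]])

```text
t: 8.72
position: [534.7, -14.2, 168.3]
tcp_rot: [-180.0, 0.0, 86.5]
force: [-1.2, -3.4, -4.0]
grip_width: 0.265
finger_force: 99.8
```

Call:
step_arm(plan=[[0, 0, 0, 0, 0, 0.07, 0], [0, 0, 0, 0, 0, 0.07, 0], [0, 0, 0, 0, 0, 0.07, 0], [0, 0, 0, 0, 0, 0.07, 0], [0, 0, 0, 0, 0, 0, 0]])

```text
t: 9.35
position: [534.5, -14.0, 153.8]
tcp_rot: [-180.0, -0.0, 86.5]
force: [-0.6, -2.9, -5.5]
grip_width: 0.268
finger_force: 99.7
```

```bash
python3 - <<'E'
from h import *
s=ctrl.get_state(); print(s['t'],s['position'],s['tcp_rot'],s['force'],s['ft_torque'])
im,d,W=shot('wrist','w5')
X,Y,Z=W[...,0],W[...,1],W[...,2]
P=W[(abs(X-535)<70)&(abs(Y+14)<140)&(Z>10)&(Z<17)];P=P[~np.isnan(P[:,0])];print('press',len(P),cv2.minAreaRect(P[:,:2].astype(np.float32)))
t=s['position'][2]
P=W[(abs(X-535)<40)&(abs(Y)<120)&(Y>0)&(abs(Z-(t-8.3))<4)];r=cv2.minAreaRect(P[:,:2].astype(np.float32));print('bar',r,np.median(P[:,2]))
im,d,W=shot('scene','s5')
cv2.imwrite('pics/s5c.png',cv2.resize(im[150:350,180:380,::-1],None,fx=3,fy=3,interpolation=cv2.INTER_CUBIC))
E
```

```text
9.35 [534.49917568 -14.01574732 153.80683479] [-1.79955535e+02 -4.76988213e-03  8.65292800e+01] [-0.61693026 -2.92606176 -5.50938346] [-0.73319899  0.32551519  0.04969593]
press 44 ((538.51708984375, 66.43569946289062), (20.33653450012207, 6.478733539581299), 3.113340139389038)
bar ((537.8192138671875, 42.23994064331055), (88.02425384521484, 56.70370864868164), 86.3340072631836) 145.46945737915706
```

View pics/s5c.png

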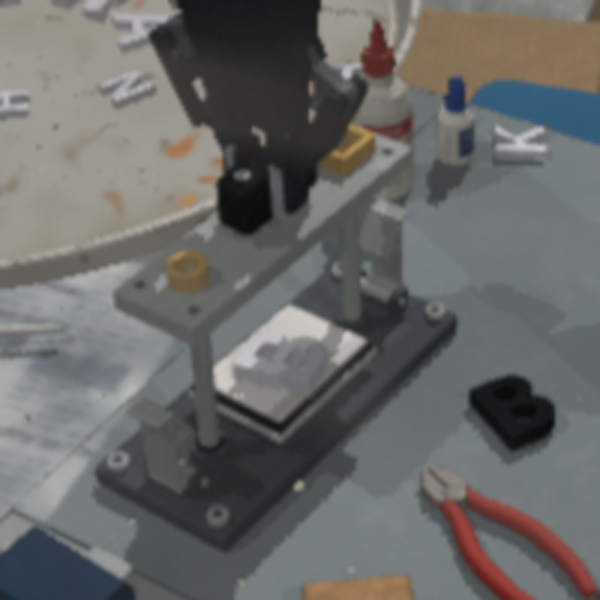

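The platen is on the tall rod and level, with the square bush just above the short rod. I'll keep lowering slowly over the short rod.

Call:
step_arm(plan=[[0, 0, 0, 0, 0.005, 0.05, 0], [0, 0, 0, 0, 0, 0.05, 0], [0, 0, 0, 0, 0, 0.05, 0], [0, 0, 0, 0, 0, 0.04, 0], [0, 0, 0, 0, 0, 0.03, 0]])

```text
t: 10.07
position: [535.0, -14.0, 143.2]
tcp_rot: [180.0, -0.0, 86.5]
force: [-1.8, -2.2, -2.7]
grip_width: 0.266
finger_force: 99.9
```

Call:
step_arm(plan=[[0, 0, 0, 0, 0, 0.03, 0], [0, 0, 0, 0, 0, 0.03, 0], [0, 0, 0, 0, 0, 0.03, 0], [0, 0, 0, 0, 0, 0, 0]])

```text
t: 10.58
position: [534.9, -14.0, 138.6]
tcp_rot: [-180.0, -0.0, 86.5]
force: [-0.7, -2.9, -4.5]
grip_width: 0.266
finger_force: 99.8
```

Call:
step_arm(plan=[[0, 0, 0, 0, 0, 0.05, 0], [0, 0, 0, 0, 0, 0.07, 0], [0, 0, 0, 0, 0, 0.07, 0], [0, 0, 0, 0, 0, 0.07, 0], [0, 0, 0, 0, 0, 0, 0]])

```text
t: 11.2
position: [534.8, -14.0, 125.3]
tcp_rot: [-180.0, -0.0, 86.5]
force: [-1.0, -3.3, -5.4]
grip_width: 0.265
finger_force: 99.7
```

Call:
step_arm(plan=[[0, 0, 0, 0, 0, 0.1, 0], [0, 0, 0, 0, 0, 0.1, 0], [0, 0, 0, 0, 0, 0.1, 0], [0, 0, 0, 0, 0, 0.1, 0], [0, 0, 0, 0, 0, 0.1, 0]])

```text
t: 11.82
position: [535.0, -14.0, 100.4]
tcp_rot: [-180.0, -0.0, 86.5]
force: [-3.3, -3.8, -2.5]
grip_width: 0.263
finger_force: 99.9
```

Call:
step_arm(plan=[[0, 0, 0, 0, 0, 0.05, 0], [0, 0, 0, 0, 0, 0, 0]])

```text
t: 12.08
position: [534.8, -14.0, 98.0]
tcp_rot: [-180.0, -0.0, 86.5]
force: [-2.1, -3.0, -5.2]
grip_width: 0.265
finger_force: 99.7
```

Call:
step_arm(plan=[[0, 0, 0, 0, 0, 0.05, 0], [0, 0, 0, 0, 0, 0.05, 0], [0, 0, 0, 0, 0, 0.05, 0], [0, 0, 0, 0, 0, 0.05, 0], [0, 0, 0, 0, 0, 0, 0]])

```text
t: 12.7
position: [535.2, -14.0, 88.3]
tcp_rot: [180.0, -0.0, 86.5]
force: [-1.4, -3.7, -1.5]
grip_width: 0.265
finger_force: 100.2
```

Call:
step_arm(plan=[[0, 0, 0, 0, 0, 0.05, 0], [0, 0, 0, 0, 0, 0.05, 0], [0, 0, 0, 0, 0, 0.05, 0], [0, 0, 0, 0, 0, 0.05, 0], [0, 0, 0, 0, 0, 0, 0]])

```text
t: 13.32
position: [535.5, -14.0, 79.2]
tcp_rot: [179.9, 0.0, 86.5]
force: [-4.9, -3.8, 7.7]
grip_width: 0.264
finger_force: 101.7
```

Call:
step_arm(plan=[[0, 0, 0, 0, -0.01, 0.04, 0], [0, 0, 0, 0, 0, 0.04, 0], [0, 0, 0, 0, 0, 0.04, 0], [0, 0, 0, 0, 0, 0.04, 0], [0, 0, 0, 0, 0, 0, 0]])

```text
t: 13.95
position: [534.6, -13.9, 70.0]
tcp_rot: [180.0, -0.0, 86.5]
force: [0.7, -3.7, -4.4]
grip_width: 0.266
finger_force: 99.7
```

Call:
step_arm(plan=[[0, 0, 0, 0, 0, 0.04, 0], [0, 0, 0, 0, 0, 0.02, 0], [0, 0, 0, 0, 0, 0.02, 0], [0, 0, 0, 0, 0, 0, 0]])

```text
t: 14.45
position: [534.7, -13.9, 66.6]
tcp_rot: [180.0, -0.0, 86.5]
force: [-2.2, -4.1, 2.8]
grip_width: 0.27
finger_force: 100.5
```

Call:
step_arm(plan=[[0, 0, 0, 0, 0, 0.02, 0], [0, 0, 0, 0, 0, 0.02, 0], [0, 0, 0, 0, 0, 0.02, 0], [0, 0, 0, 0, 0, 0, 0]])

```text
t: 14.95
position: [534.7, -13.9, 63.7]
tcp_rot: [180.0, 0.0, 86.5]
force: [-2.9, -3.4, 5.7]
grip_width: 0.262
finger_force: 101.2
```

Call:
step_arm(plan=[[0, 0, 0, 0, 0, 0.02, 0], [0, 0, 0, 0, 0, 0.02, 0], [0, 0, 0, 0, 0, 0, 0], [0, 0, 0, 0, 0, 0, 0]])

```text
t: 15.45
position: [534.7, -13.9, 61.9]
tcp_rot: [180.0, 0.0, 86.5]
force: [-3.4, -2.2, 8.2]
grip_width: 0.262
finger_force: 101.4
```

```bash
python3 - <<'E'
from h import *
s=ctrl.get_state(); print(s['t'],s['position'],s['force'],s['ft_torque'])
im,d,W=shot('wrist','w6')
X,Y,Z=W[...,0],W[...,1],W[...,2]
P=W[(abs(X-535)<40)&(Y>0)&(Y<92)&(abs(Z-54)<6)];print('bar z',np.median(P[:,2]))
P=W[(abs(X-541)<18)&(Y>75)&(Y<125)&(Z>58)&(Z<95)];print('hook',len(P),np.round(P.min(0)),np.round(P.max(0)))
a=im[0:200,220:430,::-1]
im,d,W=shot('scene','s6'); b=im[170:370,200:410,::-1]
cv2.imwrite('pics/c6.png',cv2.resize(np.hstack([a,b]),(798,380),interpolation=cv2.INTER_CUBIC))
E
```

```text
15.45 [534.747808   -13.8573641   61.86930955] [-3.43965264 -2.16181927  8.15659018] [-0.6329261   0.83957994  0.01353945]
bar z 53.65161318157574
hook 5034 [528.  77.  58.] [554. 102.  83.]
```

View pics/c6.png

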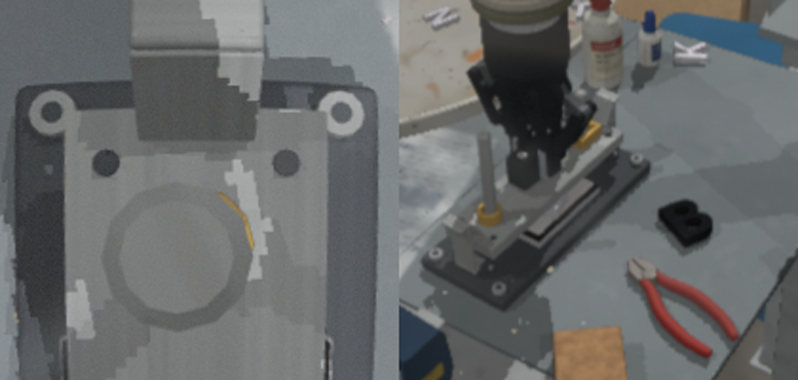

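The hook on the tall-rod end overlaps the platen's end at crop (195,100), and the platen lies level. I'll press slightly further, then ease off until the catches take the load and check the force.

Call:
step_arm(plan=[[0, 0, 0, 0, 0, 0.012, 0], [0, 0, 0, 0, 0, 0, 0], [0, 0, 0, 0, 0, 0, 0]])

```text
t: 15.92
position: [534.8, -13.9, 61.4]
tcp_rot: [180.0, 0.0, 86.5]
force: [-4.0, -1.6, 9.6]
grip_width: 0.263
finger_force: 101.6
```

Call:
step_arm(plan=[[0, 0, 0, 0, 0, -0.02, 0], [0, 0, 0, 0, 0, -0.02, 0], [0, 0, 0, 0, 0, -0.01, 0], [0, 0, 0, 0, 0, 0, 0], [0, 0, 0, 0, 0, 0, 0]])

```text
t: 16.55
position: [534.7, -13.9, 63.4]
tcp_rot: [180.0, -0.0, 86.5]
force: [-1.4, -2.1, 6.0]
grip_width: 0.268
finger_force: 101.1
```

```bash
python3 - <<'E'
from h import *
s=ctrl.get_state(); print(s['t'],s['position'],s['force'],s['ft_torque'])
A=np.load('pics/top0.npy')
im,d,W=shot('top','top2')
for n,V in(('before',A),('now',W)):
  for cx,cy,k in((541.5,94,'L'),(527.5,-123,'R')):
    P=V[(abs(V[...,0]-cx)<22)&(abs(V[...,1]-cy)<30)&(V[...,2]>72)&(V[...,2]<88)]
    print(n,k,len(P),np.round(np.percentile(P[:,1],[3,50,97]),1) if len(P) else '')
E
```

```text
16.55 [534.69983196 -13.85392209  63.44733943] [-1.4215802  -2.11213754  6.01103772] [-0.63127598  0.50585696  0.08253359]
before L 130 [ 85.1  93.9 103.5]
before R 117 [-133.3 -123.7 -115.1]
now L 126 [ 85.4  94.  103.4]
now R 118 [-133.3 -123.7 -116.1]
```

Both catch heads are back where they started, so both are closed. I'll ease up 1 mm more and let go.

Call:
step_arm(plan=[[0, 0, 0, 0, 0, -0.012, 0], [0, 0, 0, 0, 0, -0.012, 0], [0, 0, 0, 0, 0, 0, 0]])

```text
t: 16.98
position: [534.7, -13.9, 64.5]
tcp_rot: [180.0, -0.0, 86.5]
force: [-0.7, -3.3, 4.4]
grip_width: 0.268
finger_force: 100.8
```

Call:
step_arm(plan=[[0, 0, 0, 0, 0, 0, 40], [0, 0, 0, 0, 0, 0, 60], [0, 0, 0, 0, 0, 0, 100], [0, 0, 0, 0, 0, 0, 100], [0, 0, 0, 0, 0, 0, 100]])

```text
t: 17.6
position: [534.5, -13.9, 64.4]
tcp_rot: [180.0, -0.0, 86.5]
force: [-0.3, -0.2, -0.1]
grip_width: 0.996
finger_force: 0.0
```

Call:
step_arm(plan=[[0, 0, 0, 0, 0, -0.2, 100], [0, 0, 0, 0, 0, -0.6, 100], [0, 0, 0, 0, 0, -0.8, 100], [0, 0, 0, 0, 0, -0.8, 100], [0, 0, 0, 0, 0, 0, 100]])

```text
t: 18.23
position: [536.7, -13.6, 188.8]
tcp_rot: [179.6, 0.0, 86.5]
force: [0.6, 0.1, -0.1]
grip_width: 0.998
finger_force: 0.0
```

```bash
python3 - <<'E'
from h import *
s=ctrl.get_state(); print(s['t'],s['position'],s['force'])
im,d,W=shot('wrist','w7')
X,Y,Z=W[...,0],W[...,1],W[...,2]
for a,b in((20,80),(-105,-50)):
  P=W[(abs(X-535)<24)&(Y>a)&(Y<b)&(Z>48)&(Z<64)];print('bar z',len(P),np.median(P[:,2]) if len(P) else '')
P=W[(abs(X-535)<40)&(abs(Y+14)<106)&(Z>52)&(Z<62)];print(cv2.minAreaRect(P[:,:2].astype(np.float32)))
im,d,W=shot('top','top3')
for cx,cy,k in((541.5,94,'L'),(527.5,-123,'R')):
    P=W[(abs(W[...,0]-cx)<22)&(abs(W[...,1]-cy)<30)&(W[...,2]>72)&(W[...,2]<88)]
    print(k,len(P),np.round(np.percentile(P[:,1],[3,50,97]),1) if len(P) else '')
im,d,W=shot('scene','s7');cv2.imwrite('pics/c7.png',cv2.resize(im[150:350,180:380,::-1],None,fx=3,fy=3,interpolation=cv2.INTER_CUBIC))
E
```

```text
18.225 [536.69056314 -13.57388101 188.75057652] [ 0.6027497   0.05041755 -0.09516107]
bar z 4466 54.358972699050824
bar z 2132 54.27041018170837
((532.9951782226562, -13.9544677734375), (200.35105895996094, 56.72163772583008), 86.60121154785156)
L 0 
R 119 [-133.3 -123.7 -116.1]
```

View pics/c7.png

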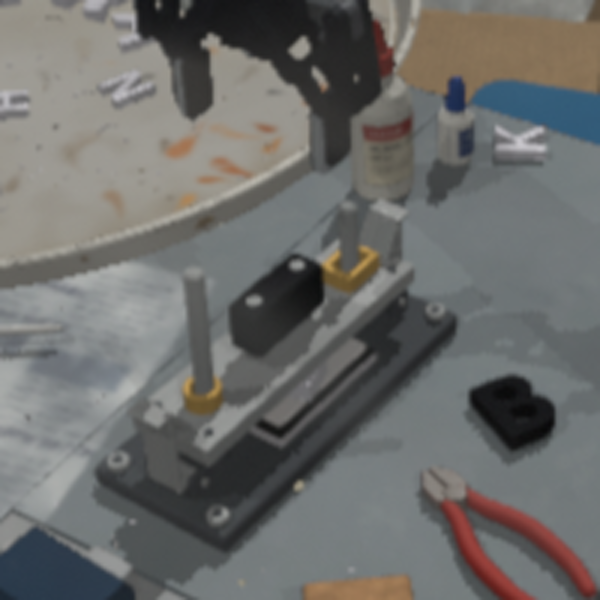

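The platen lies level, with its underside at about 42–44 mm and both hooks over its ends. The gripper is well clear (the left catch is only hidden from the top camera by the arm). Handing in.

```bash
python3 -c "
from bench import job
print(job.sign_off())"
```

```text
the job is handed in; nothing more can be done
None
```

I lowered the platen square over both rods, pressed it until both catches closed, let go and handed the job in at about 18 s; the sign-off gave no verdict.

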